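Lock check of a slide-out instrument chassis

ROBOT

A 6-joint arm with a two-finger parallel gripper is mounted at the origin on a cart in front of the work surface, level with it; the furniture and walls round the work are solid. World frame = base frame: x ahead of the robot, y to its left, z up, the work surface at z = 0. Lengths are in m, angles in degrees, forces in N, time in s.
With the tool pointing down it reaches from about 0.3 to 0.75 m from the base axis. Payload 8.5 kg.
Tool frame: the origin (TCP) lies on the centre line of the jaws, within the pads' length; the fingertips stand 19 mm ahead of it and the grasp point (between the pads) is the TCP (env.tcp_to_tips is the z of the fingertips in the tool frame, in m); z points along the fingers, y is the line along which they close (so a half turn about z gives the same grasp; the last joint's range is limited). The gripper opens to 85 mm and grips with 20 to 120 N. Pads are 22 mm wide; open, the fingers measure 114 mm over their backs; the gripper's body (76 mm by 85 mm) begins 54 mm behind the grasp point. The pads swing forward as they close: fully open they stand 13 mm farther back than shut.
Start: joints at [55.216, 21.807, 74.336, -0, 83.858, -12.336], TCP at [0.21, 0.508, 0.25] pointing down, gripper open.
Joint ranges: [-178.18, 178.18], [-50.72, 133.34], [12.68, 142.11], [-81.47, 261.47], [9.98, 163.14], [-165.26, 165.26]. Speed limits (degrees/s): [136.94, 136.94, 180, 180, 180, 180].

INTERFACE

Orientations are given as a 3x3 rotation matrix whose columns are the frame's x, y, z axes.
In Python, from rig import env gives the robot as it stands.
- The arm moves only by the tool servo_tool, never from a script. Its argument "steps" is a list of rows, each an object of numbers: "tx", "ty", "tz": the shift along the world's x, y, z in cm; "yaw": the turn about the world's z in degrees; "claw": the finger opening in cm, from 0 to 8.54. In form: [{"tx": .., "ty": .., "tz": .., "yaw": .., "claw": ..}, ...]. A call has 1 to 20 rows; each row shifts and turns the commanded pose from where the row before left it; what a row does not reach is not made up. A row lasts 1/10 s, in which the tool goes at most 50 mm and 8.59 degrees, less where a joint would pass 70% of its speed; a pose out of reach is approached as far as the arm can. A call with a gripper value outside its range is refused whole. The fingers move at their own pace and stop on an object; "newtons" is the grip in N (left out, the last holds). Time passes only in rows, so rows that do not move let the fingers close. It gives the time, the measured TCP pose, the force, the opening and the grip force at its end, in the units of the state.
- env.observe(): the state, without advancing time (a new reading comes with each control period).
- env.get_image(name): name is "scene" or "top"; returns (picture, depth): 384x512x3 uint8, red, green, blue; 384x512 float32, m along the optical axis (not along the pixel's ray), 0 where there is no reading.
- env.camera_model(name): a dict with "fovy" (degrees; the focal length in pixels is half the picture's height over the tangent of half this angle, whatever the lens; pixels are square), "cx", "cy" (the principal point, pixels), "T" (4x4, takes a point from camera to world coordinates). Camera axes: x right, y down, z forward; pixel columns grow to the right and rows downward; lengths in m; the calibration is good to about 2 mm. A picture is of the moment at which its call begins. camera_model takes no time and is no camera call.
- env.close_job(): hands the job in; it is judged then, once.
The state is a dict: "time_s": time; "q": joint angles; "qvel": joint speeds; "joint_efforts": joint torques, N m; "position": TCP position; "tool_rot": TCP orientation; "ft_force": force on the tool from outside, world axes, zero at the start; "wrist_torque": the same for the moment, N m; "grip_width": finger opening in m; "gripper_force": force on a finger pad.
Only numpy, scipy, OpenCV 4.12 (cv2) and the standard library are available. Lean on these libraries where they do the work, as an engineer would, in place of code of your own. Each camera call takes 0.05 s, during which the arm holds its last target. There are 200 camera calls.

TASK

Check the slides of the small bench instrument: pull its chassis out by the handle until it locks and let go so that it stands locked by itself. Then squeeze the orange release against the black rest beside it to free the lock, and push the chassis back until it is fully home, leaving the reagent bottle standing where it is.

Things in the scene. Friction and masses are not known exactly. Their poses are not given: they have to be found in the camera images.
- chassis (a joint): travel of the chassis (aluminium front panel 160 wide x 76 mm high, tray behind) out of its grey housing, m, level, along local -x of handle: 0 = fully home, panel flush on the housing; near 0.110 the lock snaps out; 0.118 = end stop. About 0.7 kg, friction 1.5 N, light damping, no spring. Locked, it plays freely from 0.110 to 0.118 but cannot go in until the release is squeezed.
- handle (a point): centre of the dark steel handle bar on the chassis' front panel; moves with it. Axes: x straight into the housing (away from the user), y along the bar, z up. Bar 10 mm thick, level, 62 mm above the worktop, 100 mm long, on two feet at y = +-45 mm; its centre line is 42 mm in front of the panel. Panel top is 86 mm, housing top 89 mm above the worktop.
- release_grip (a point): point about midway between release tab and finger rest, where to squeeze them along y; on the chassis, 120 mm behind the bar (local x), 64 mm above the worktop, axes as handle. Hidden in the housing while home; 38 to 46 mm in front of its face when locked. Beside tab and rest nothing stands above 36 mm (panel 86 mm) except the steel lock bar, 28 mm further in (+x), to the left, 58 to 68 mm high.
- release_tab (a point): centre of the outer (+y) face of the orange release tab: 34 mm long in x, 8 mm thick, from 44 to 82 mm above the worktop; moves with release. Locked, this face is 27 mm to +y of release_grip.
- finger_rest (a point): centre of the outer (-y) face of the fixed black finger rest, 30 mm long in x, 8 mm thick, top 82 mm above the worktop, 16 mm to -y of release_grip. Tab and rest are 43 mm wide over their outer faces when locked; squeezed to under 36 mm the lock is free; 28 mm is the stop.
- release (a joint): position of the release tab and its lock bar, m, growing as squeezed towards the rest (local -y): -0.007 = sprung out, locked; above -0.001 the chassis may be pushed in; 0.008 = stop. Inside the housing the wall holds it near -0.001. Spring 3 N at -0.007, 6 N at 0.002, 8 N at the stop. Keep it squeezed while pushing in; once 10 mm or more in from the locked place it may be let go.
- housing_face (a point): top edge of the housing's front face, at its middle, 89 mm above the worktop. The housing is a grey box 140 deep x 160 wide x 89 mm high, fixed to the worktop; axes as handle.
- bottle_mid (a point): centre of the loose reagent bottle (glass, blue cap, 70 mm across, 134 mm high, upright), half-way up.

How it is judged:
By the outcome, as a careful person would: the job done as asked, in the order asked, and still so for the second after the job is handed in, with the robot touching nothing.
It also fails if it takes over 59 s, if anything falls off the work surface, if the arm or the gripper's body presses on something with over 40 N, if the wrist force passes 120 N, or if a joint passes its speed limit or range.

## Working session

There is one attempt and no reset: what is moved stays moved. The work goes in short steps, Python scripts to look and compute and a tool call to move; the robot and the scene stay as the last step left them, time stands still between calls to the robot, and variables do not carry over. Pictures are saved under pics/ and viewed, at most 10 in all, crops included, and the job is handed in when it is done.

Besides the shell and the picture viewer there is one more tool, called by a JSON object that holds its "fn" and its "kwargs". servo_tool: Moves the arm, as the interface text tells. Its arguments: {"type":"object","properties":{"steps":{"type":"array"},"newtons":{"type":"number"}},"required":["steps"]}

```bash
mkdir -p pics; ls
cat > h.py <<'E'
import numpy as np, cv2
from rig import env
def snap(n,f):
    im,d=env.get_image(n); cv2.imwrite(f'pics/{f}.png',im[:,:,::-1]); np.savez(f'pics/{f}.npz',im=im,d=d); return im,d
def cam(n,shape=(384,512)):
    m=env.camera_model(n); return m, shape[0]/2/np.tan(np.radians(m['fovy'])/2)
def cloud(n,d):
    m,f=cam(n); v,u=np.mgrid[:384,:512]
    P=np.stack([(u-m['cx'])/f*d,(v-m['cy'])/f*d,d],-1); T=np.array(m['T'])
    return P@T[:3,:3].T+T[:3,3]
E
python3 - <<'E'
from h import *
for n in('scene','top'):
    im,d=snap(n,n+'0'); m,f=cam(n); print(n,f,m['cx'],m['cy'],np.round(m['T'],3).tolist(),(d>0).mean())
a=cv2.imread('pics/scene0.png');b=cv2.imread('pics/top0.png')
o=env.observe();print(o['position'],o['tool_rot'],o['time_s'])
E
```

```text
pics
scene 408.6577193044492 250.7221780639659 195.1248274697351 [[-0.709, -0.346, 0.614, 0.089], [-0.705, 0.34, -0.623, 0.323], [0.006, -0.875, -0.485, 0.488], [0.0, 0.0, 0.0, 1.0]] 0.9958852132161459
top 431.31119826511855 259.6069426372875 193.6916517428374 [[0.025, -0.99, 0.138, 0.503], [-1.0, -0.027, -0.013, -0.199], [0.017, -0.137, -0.99, 0.926], [0.0, 0.0, 0.0, 1.0]] 0.9963175455729166
[0.20988687 0.50811153 0.24976611] [[-9.24212777e-01  3.81877062e-01 -8.07450512e-04]
 [ 3.81877778e-01  9.24212175e-01 -1.10415505e-03]
 [ 3.24604106e-04 -1.32882162e-03 -9.99999064e-01]] 0.1
```

View pics/scene0.png

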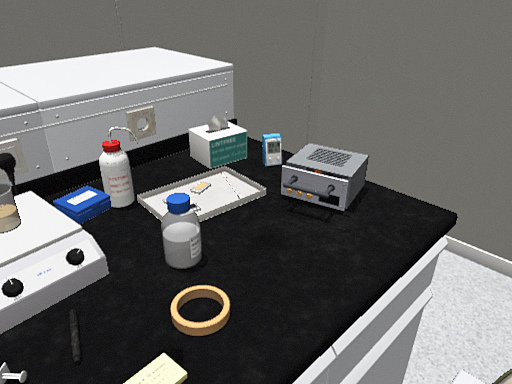

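View pics/top0.png

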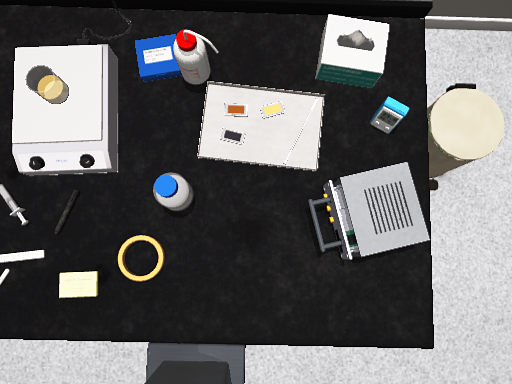

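The scene image shows the instrument at about (325,178), with its handle facing the bottle. In the top image, the housing is at about (385,210), the handle bar at (318,225) and the bottle at (173,190). Next I'll measure them.

Run:
```python
from h import *
z=np.load('pics/top0.npz'); P=cloud('top',z['d']); im=z['im']
v,u=np.mgrid[:384,:512]
roi=(u>295)&(u<435)&(v>155)&(v<265)
m=roi&(abs(P[...,2]-.089)<.006)
m=cv2.morphologyEx(m.astype(np.uint8),cv2.MORPH_OPEN,np.ones((5,5)))>0
q=P[m][:,:2].astype(np.float32); r=cv2.minAreaRect(q*1000); print('housing',r,np.median(P[m][:,2])); print(cv2.boxPoints(r))
m2=(u>300)&(u<345)&(v>185)&(v<260)&(abs(P[...,2]-.064)<.008)
for zz in range(30,95,5): print(zz,((u>300)&(u<350)&roi&(abs(P[...,2]*1000-zz)<2.5)).sum(),end='; ')
q2=P[m2]; r2=cv2.minAreaRect((q2[:,:2]*1000).astype(np.float32)); print('\nbar',r2,len(q2),np.median(q2[:,2]))
print(np.argwhere(m2)[::8,::-1].tolist())
mb=(u>145)&(u<200)&(v>165)&(v<215)&(P[...,2]>.12); print('cap',P[mb].mean(0),mb.sum())
c=cv2.resize(im[150:270,290:440,::-1],None,fx=5,fy=5,interpolation=cv2.INTER_CUBIC); cv2.imwrite('pics/c1.png',c)
```

```text
housing ((597.93017578125, -454.41082763671875), (160.1769256591797, 140.8303985595703), 14.843586921691895) 0.08876280080451793
[[ 502.47528 -406.8626 ]
 [ 538.5534  -542.99335]
 [ 693.3851  -501.95905]
 [ 657.30695 -365.8283 ]]
30 158; 35 158; 40 40; 45 36; 50 32; 55 35; 60 52; 65 376; 70 155; 75 40; 80 53; 85 251; 90 215; 
bar ((569.9498291015625, -342.6459045410156), (135.68882751464844, 47.95844268798828), 14.618003845214844) 561 0.06615113903761538
[[328, 186], [328, 191], [329, 195], [327, 197], [324, 198], [308, 199], [321, 199], [329, 199], [313, 200], [321, 200], [329, 200], [312, 201], [320, 201], [328, 201], [311, 202], [319, 202], [332, 202], [315, 203], [310, 204], [333, 204], [309, 206], [312, 207], [314, 208], [334, 209], [312, 211], [313, 212], [314, 213], [315, 214], [336, 215], [312, 217], [314, 218], [317, 219], [336, 220], [337, 221], [315, 223], [316, 224], [317, 225], [318, 226], [338, 227], [315, 229], [316, 230], [318, 231], [319, 232], [320, 233], [340, 234], [341, 235], [317, 237], [319, 238], [319, 239], [319, 240], [342, 240], [336, 241], [319, 242], [333, 242], [341, 242], [326, 243], [334, 243], [342, 243], [325, 244], [333, 244], [341, 244], [324, 245], [332, 245], [342, 245], [325, 246], [333, 246], [324, 247], [344, 247], [344, 248], [322, 250], [344, 252]]
cap [ 0.62040877 -0.03843254  0.15480339] 412
```

View pics/c1.png

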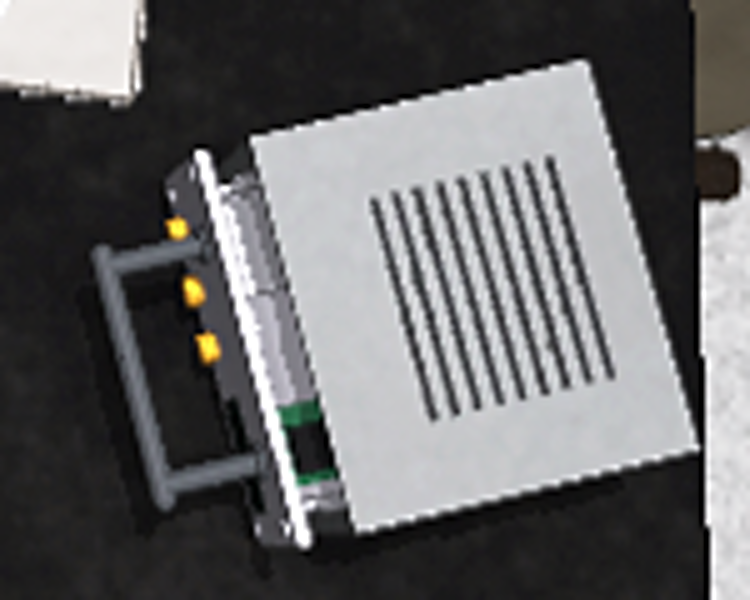

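```bash
cat >> h.py <<'E'
# instrument frame
F0=np.array([.580,-.3867]); a=np.radians(14.84)
X=np.array([np.sin(a),-np.cos(a)]); Y=np.array([np.cos(a),np.sin(a)])
def loc(P): d=P[...,:2]-F0; return np.stack([d@X,d@Y,P[...,2]],-1)*1000
def ray(n,u,v,z):
    m,f=cam(n); T=np.array(m['T']); r=T[:3,:3]@[(u-m['cx'])/f,(v-m['cy'])/f,1]; return T[:3,3]+r*(z-T[2,3])/r[2]
def w(x,y): return np.round(F0+X*x/1000+Y*y/1000,4)
E
python3 - <<'E'
from h import *
for n in('top','scene'):
    z=np.load(f'pics/{n}0.npz'); L=loc(cloud(n,z['d']))
    m=(abs(L[...,1])<35)&(L[...,2]>57)&(L[...,2]<72)&(L[...,0]<-40)&(L[...,0]>-110)
    q=L[m]; print(n,m.sum(),np.median(q,0),[np.round(np.polyfit(q[:,1],q[:,0],1),3)],np.percentile(q[:,0],[10,90]))
    m=(L[...,0]<-40)&(L[...,0]>-110)&(abs(L[...,1])<70)&(L[...,2]>62)&(L[...,2]<72); q=L[m]; b=q[q[:,0]<np.median(q[:,0])+6]; print('yext',np.percentile(b[:,1],[1,99]))
    m=(abs(L[...,1])<75)&(L[...,2]>80)&(L[...,2]<90)&(L[...,0]<-4)&(L[...,0]>-60); print('panel top x',np.percentile(L[m][:,0],[5,50,95]),m.sum())
    for s in(1,-1): pass
p0=ray('top',311.3,201,.065);p1=ray('top',323,250,.065);print(loc(p0),loc(p1))
E
```

```text
top 177 [-64.88954383  -0.73893631  66.28095181] [array([  0.  , -64.59])] [-68.34061163 -60.60809074]
yext [-53.05167113  51.90048255]
panel top x [-22.16281331 -19.7405909  -16.71541931] 263
scene 139 [-68.48621808   0.39552505  64.11155742] [array([-8.0000e-03, -6.8218e+01])] [-70.73283667 -65.58196726]
yext [-55.62857716  49.3883234 ]
panel top x [-25.21167525 -22.25174404 -18.88170312] 203
[-61.99524137  47.834913    65.        ] [-63.60311288 -52.46627695  65.        ]
```

Run:
```python
from h import *
t=w(-65,-1);p=env.observe()['position'];print(t,(t-p[:2])*100, X*10)
```

```text
[ 0.5624 -0.3241] [ 35.25131265 -83.22115335] [ 2.56120666 -9.66644818]
```

{"fn": "servo_tool", "kwargs": {"steps": [{"tx": 1.76,"ty": -4.16,"yaw": 1.865,"claw": 2.6},{"tx": 1.76,"ty": -4.16,"yaw": 1.865},{"tx": 1.76,"ty": -4.16,"yaw": 1.865},{"tx": 1.76,"ty": -4.16,"yaw": 1.865},{"tx": 1.76,"ty": -4.16,"yaw": 1.865},{"tx": 1.76,"ty": -4.16,"yaw": 1.865},{"tx": 1.76,"ty": -4.16,"yaw": 1.865},{"tx": 1.76,"ty": -4.16,"yaw": 1.865},{"tx": 1.76,"ty": -4.16,"yaw": 1.865},{"tx": 1.76,"ty": -4.16,"yaw": 1.865},{"tx": 1.76,"ty": -4.16,"yaw": 1.865},{"tx": 1.76,"ty": -4.16,"yaw": 1.865},{"tx": 1.76,"ty": -4.16,"yaw": 1.865},{"tx": 1.76,"ty": -4.16,"yaw": 1.865},{"tx": 1.76,"ty": -4.16,"yaw": 1.865},{"tx": 1.76,"ty": -4.16,"yaw": 1.865},{"tx": 1.76,"ty": -4.16,"yaw": 1.865},{"tx": 1.76,"ty": -4.16,"yaw": 1.865},{"tx": 1.76,"ty": -4.16,"yaw": 1.865},{"tx": 1.76,"ty": -4.16,"yaw": 1.865}], "newtons": 30}}

```text
invalid input at $.steps[0]: expected keys tx, ty, tz, yaw, claw
```

All five keys are required in every row.

{"fn": "servo_tool", "kwargs": {"steps": [{"tx": 1.76,"ty": -4.16,"tz": 0,"yaw": 1.865,"claw": 2.6},{"tx": 1.76,"ty": -4.16,"tz": 0,"yaw": 1.865,"claw": 2.6},{"tx": 1.76,"ty": -4.16,"tz": 0,"yaw": 1.865,"claw": 2.6},{"tx": 1.76,"ty": -4.16,"tz": 0,"yaw": 1.865,"claw": 2.6},{"tx": 1.76,"ty": -4.16,"tz": 0,"yaw": 1.865,"claw": 2.6},{"tx": 1.76,"ty": -4.16,"tz": 0,"yaw": 1.865,"claw": 2.6},{"tx": 1.76,"ty": -4.16,"tz": 0,"yaw": 1.865,"claw": 2.6},{"tx": 1.76,"ty": -4.16,"tz": 0,"yaw": 1.865,"claw": 2.6},{"tx": 1.76,"ty": -4.16,"tz": 0,"yaw": 1.865,"claw": 2.6},{"tx": 1.76,"ty": -4.16,"tz": 0,"yaw": 1.865,"claw": 2.6},{"tx": 1.76,"ty": -4.16,"tz": 0,"yaw": 1.865,"claw": 2.6},{"tx": 1.76,"ty": -4.16,"tz": 0,"yaw": 1.865,"claw": 2.6},{"tx": 1.76,"ty": -4.16,"tz": 0,"yaw": 1.865,"claw": 2.6},{"tx": 1.76,"ty": -4.16,"tz": 0,"yaw": 1.865,"claw": 2.6},{"tx": 1.76,"ty": -4.16,"tz": 0,"yaw": 1.865,"claw": 2.6},{"tx": 1.76,"ty": -4.16,"tz": 0,"yaw": 1.865,"claw": 2.6},{"tx": 1.76,"ty": -4.16,"tz": 0,"yaw": 1.865,"claw": 2.6},{"tx": 1.76,"ty": -4.16,"tz": 0,"yaw": 1.865,"claw": 2.6},{"tx": 1.76,"ty": -4.16,"tz": 0,"yaw": 1.865,"claw": 2.6},{"tx": 1.76,"ty": -4.16,"tz": 0,"yaw": 1.865,"claw": 2.6}], "newtons": 30}}

```text
time_s: 2.1
position: [0.5623, -0.3254, 0.2498]
tool_rot: [[-0.966, -0.257, -0.001], [-0.257, 0.966, 0.001], [0.0, 0.001, -1.0]]
ft_force: [0.5, 1.0, 0.4]
grip_width: 0.026
gripper_force: 0.0
```

{"fn": "servo_tool", "kwargs": {"steps": [{"tx": 0,"ty": 0.1,"tz": -3.5,"yaw": 0,"claw": 2.6},{"tx": 0,"ty": 0,"tz": -4,"yaw": 0,"claw": 2.6},{"tx": 0,"ty": 0,"tz": -4,"yaw": 0,"claw": 2.6},{"tx": 0,"ty": 0,"tz": -3,"yaw": 0,"claw": 2.6},{"tx": 0,"ty": 0,"tz": -2.5,"yaw": 0,"claw": 2.6},{"tx": 0,"ty": 0,"tz": -1.8,"yaw": 0,"claw": 2.6},{"tx": 0,"ty": 0,"tz": 0,"yaw": 0,"claw": 2.6}]}}

```text
time_s: 2.8
position: [0.5609, -0.3218, 0.0594]
tool_rot: [[-0.967, -0.256, -0.005], [-0.256, 0.967, 0.004], [0.003, 0.005, -1.0]]
ft_force: [0.1, 0.8, -1.2]
grip_width: 0.0261
gripper_force: 0.0
```

{"fn": "servo_tool", "kwargs": {"steps": [{"tx": 0,"ty": 0,"tz": 0,"yaw": 0,"claw": 0.6},{"tx": 0,"ty": 0,"tz": 0,"yaw": 0,"claw": 0.6},{"tx": 0,"ty": 0,"tz": 0,"yaw": 0,"claw": 0.6},{"tx": 0,"ty": 0,"tz": 0,"yaw": 0,"claw": 0.6}]}}

```text
time_s: 3.2
position: [0.5623, -0.3231, 0.063]
tool_rot: [[-0.967, -0.256, 0.001], [-0.256, 0.967, -0.001], [-0.001, -0.001, -1.0]]
ft_force: [0.3, -2.9, -2.9]
grip_width: 0.0087
gripper_force: 29.4
```

{"fn": "servo_tool", "kwargs": {"steps": [{"tx": -0.128,"ty": 0.483,"tz": 0,"yaw": 0,"claw": 0.6},{"tx": -0.256,"ty": 0.967,"tz": 0,"yaw": 0,"claw": 0.6},{"tx": -0.256,"ty": 0.967,"tz": 0,"yaw": 0,"claw": 0.6},{"tx": -0.256,"ty": 0.967,"tz": 0,"yaw": 0,"claw": 0.6},{"tx": -0.256,"ty": 0.967,"tz": 0,"yaw": 0,"claw": 0.6},{"tx": -0.256,"ty": 0.967,"tz": 0,"yaw": 0,"claw": 0.6},{"tx": -0.256,"ty": 0.967,"tz": 0,"yaw": 0,"claw": 0.6},{"tx": -0.256,"ty": 0.967,"tz": 0,"yaw": 0,"claw": 0.6},{"tx": -0.256,"ty": 0.967,"tz": 0,"yaw": 0,"claw": 0.6},{"tx": -0.128,"ty": 0.483,"tz": 0,"yaw": 0,"claw": 0.6},{"tx": 0,"ty": 0,"tz": 0,"yaw": 0,"claw": 0.6}]}}

```text
time_s: 4.3
position: [0.5389, -0.2352, 0.0629]
tool_rot: [[-0.966, -0.257, 0.0], [-0.257, 0.966, 0.0], [-0.0, 0.0, -1.0]]
ft_force: [-1.8, 1.5, 1.1]
grip_width: 0.0088
gripper_force: 30.0
```

{"fn": "servo_tool", "kwargs": {"steps": [{"tx": -0.077,"ty": 0.29,"tz": 0,"yaw": 0,"claw": 0.6},{"tx": -0.077,"ty": 0.29,"tz": 0,"yaw": 0,"claw": 0.6},{"tx": -0.077,"ty": 0.29,"tz": 0,"yaw": 0,"claw": 0.6},{"tx": -0.077,"ty": 0.29,"tz": 0,"yaw": 0,"claw": 0.6},{"tx": -0.051,"ty": 0.193,"tz": 0,"yaw": 0,"claw": 0.6},{"tx": 0,"ty": 0,"tz": 0,"yaw": 0,"claw": 0.6},{"tx": 0,"ty": 0,"tz": 0,"yaw": 0,"claw": 0.6}]}}

```text
time_s: 5.0
position: [0.5365, -0.2259, 0.063]
tool_rot: [[-0.967, -0.256, 0.004], [-0.256, 0.967, -0.007], [-0.002, -0.008, -1.0]]
ft_force: [0.4, -19.9, -2.4]
grip_width: 0.0088
gripper_force: 30.1
```

{"fn": "servo_tool", "kwargs": {"steps": [{"tx": 0.1,"ty": -0.38,"tz": 0,"yaw": 0,"claw": 0.6},{"tx": 0.1,"ty": -0.38,"tz": 0,"yaw": 0,"claw": 0.6},{"tx": 0,"ty": 0,"tz": 0,"yaw": 0,"claw": 0.6},{"tx": 0,"ty": 0,"tz": 0,"yaw": 0,"claw": 2.6},{"tx": 0,"ty": 0,"tz": 0,"yaw": 0,"claw": 2.6},{"tx": 0,"ty": 0,"tz": 0,"yaw": 0,"claw": 2.6},{"tx": 0,"ty": 0,"tz": 2,"yaw": 0,"claw": 2.6},{"tx": 0,"ty": 0,"tz": 4,"yaw": 0,"claw": 2.6},{"tx": 0,"ty": 0,"tz": 4,"yaw": 0,"claw": 2.6},{"tx": 0,"ty": 0,"tz": 2,"yaw": 0,"claw": 2.6},{"tx": -4,"ty": 1,"tz": 0,"yaw": 0,"claw": 2.6},{"tx": -4,"ty": 1,"tz": 0,"yaw": 0,"claw": 2.6},{"tx": -4,"ty": 1,"tz": 0,"yaw": 0,"claw": 2.6},{"tx": 0,"ty": 0,"tz": 0,"yaw": 0,"claw": 2.6}]}}

```text
time_s: 6.4
position: [0.4135, -0.1975, 0.182]
tool_rot: [[-0.967, -0.256, -0.003], [-0.256, 0.967, 0.003], [0.002, 0.003, -1.0]]
ft_force: [0.6, 1.0, -0.3]
grip_width: 0.0261
gripper_force: 0.0
```

Run:
```python
from h import *
im,d=snap('top','top1'); L=loc(cloud('top',d))
m=(abs(L[...,1])<35)&(L[...,2]>57)&(L[...,2]<72)&(L[...,0]<-150)&(L[...,0]>-190); print('bar',np.median(L[m],0),m.sum())
hsv=cv2.cvtColor(im,cv2.COLOR_RGB2HSV)
o=(hsv[...,0]>5)&(hsv[...,0]<22)&(hsv[...,1]>150)&(L[...,0]>-90)&(L[...,0]<0)&(abs(L[...,1])<80)
t=o&(L[...,2]>72)&(L[...,2]<90);print('orange',o.sum(),t.sum(),np.percentile(L[t],[5,50,95],axis=0).round(1).tolist())
b=(L[...,2]>76)&(L[...,2]<87)&(L[...,0]>-80)&(L[...,0]<-10)&(abs(L[...,1])<75)&~o
n,lab,st,c=cv2.connectedComponentsWithStats(b.astype(np.uint8))
for i in range(1,n):
    if st[i,4]>8: q=L[lab==i]; print(st[i],np.percentile(q,[5,50,95],axis=0).round(1).tolist())
cv2.imwrite('pics/c2.png',cv2.resize(im[150:270,250:400,::-1],None,fx=5,fy=5,interpolation=cv2.INTER_CUBIC))
print(env.observe()['position'])
```

```text
bar [-162.1893342     0.25335336   66.04449955] 174
orange 47 29 [[-58.6, 18.8, 77.6], [-43.9, 20.2, 81.1], [-27.5, 25.7, 83.3]]
[318 207  16   6  44] [[-56.1, 20.3, 79.4], [-41.8, 22.8, 81.6], [-28.1, 26.3, 84.4]]
[322 224  16   7  63] [[-55.2, -15.7, 78.3], [-42.0, -12.3, 82.0], [-28.3, -8.7, 84.7]]
[ 0.41588404 -0.19890705  0.18255614]
```

View pics/c2.png

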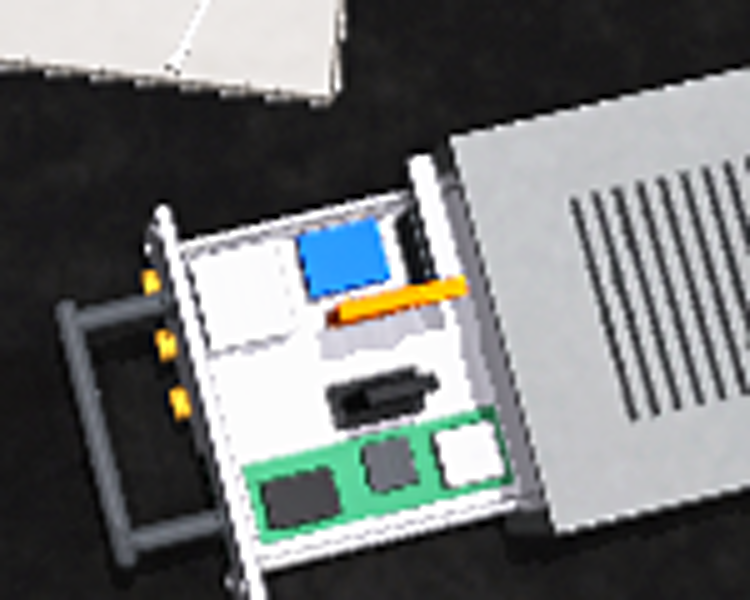

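The chassis stands locked with the bar at −162 mm. In the crop, the orange tab is at about (400,300) and the black rest at (385,395). Next I'll turn 90° over the release.

{"fn": "servo_tool", "kwargs": {"steps": [{"tx": 1.39,"ty": -1.32,"tz": 0,"yaw": -8.2,"claw": 8.5},{"tx": 1.39,"ty": -1.32,"tz": 0,"yaw": -8.2,"claw": 8.5},{"tx": 1.39,"ty": -1.32,"tz": 0,"yaw": -8.2,"claw": 8.5},{"tx": 1.39,"ty": -1.32,"tz": 0,"yaw": -8.2,"claw": 8.5},{"tx": 1.39,"ty": -1.32,"tz": 0,"yaw": -8.2,"claw": 8.5},{"tx": 1.39,"ty": -1.32,"tz": 0,"yaw": -8.2,"claw": 8.5},{"tx": 1.39,"ty": -1.32,"tz": 0,"yaw": -8.2,"claw": 8.5},{"tx": 1.39,"ty": -1.32,"tz": 0,"yaw": -8.2,"claw": 8.5},{"tx": 1.39,"ty": -1.32,"tz": 0,"yaw": -8.2,"claw": 8.5},{"tx": 1.39,"ty": -1.32,"tz": 0,"yaw": -8.2,"claw": 8.5},{"tx": 1.38,"ty": -1.33,"tz": 0,"yaw": -8.0,"claw": 8.5},{"tx": 0,"ty": 0,"tz": 0,"yaw": 0,"claw": 8.5},{"tx": 0,"ty": 0,"tz": 0,"yaw": 0,"claw": 8.5}], "newtons": 25}}

```text
time_s: 7.75
position: [0.5704, -0.3448, 0.1816]
tool_rot: [[-0.26, 0.966, -0.001], [0.966, 0.26, 0.001], [0.001, -0.0, -1.0]]
ft_force: [-0.0, -0.4, 0.3]
grip_width: 0.0849
gripper_force: 0.0
```

{"fn": "servo_tool", "kwargs": {"steps": [{"tx": -0.1,"ty": 0,"tz": -2.5,"yaw": 0,"claw": 8.5},{"tx": 0,"ty": 0,"tz": -3.3,"yaw": 0,"claw": 8.5},{"tx": 0,"ty": 0,"tz": -3,"yaw": 0,"claw": 8.5},{"tx": 0,"ty": 0,"tz": -2,"yaw": 0,"claw": 8.5},{"tx": 0,"ty": 0,"tz": -1,"yaw": 0,"claw": 8.5},{"tx": 0,"ty": 0,"tz": 0,"yaw": 0,"claw": 8.5},{"tx": 0,"ty": 0,"tz": 0,"yaw": 0,"claw": 8.5}]}}

```text
time_s: 8.45
position: [0.5696, -0.3452, 0.0655]
tool_rot: [[-0.257, 0.966, 0.001], [0.966, 0.257, -0.001], [-0.001, 0.001, -1.0]]
ft_force: [0.8, 0.6, 0.4]
grip_width: 0.0851
gripper_force: 0.0
```

{"fn": "servo_tool", "kwargs": {"steps": [{"tx": 0,"ty": 0,"tz": 0,"yaw": 0,"claw": 4.5},{"tx": 0,"ty": 0,"tz": 0,"yaw": 0,"claw": 4.5},{"tx": 0,"ty": 0,"tz": 0,"yaw": 0,"claw": 3.8},{"tx": 0,"ty": 0,"tz": 0,"yaw": 0,"claw": 3.4},{"tx": 0,"ty": 0,"tz": 0,"yaw": 0,"claw": 3.1},{"tx": 0,"ty": 0,"tz": 0,"yaw": 0,"claw": 3.1},{"tx": 0,"ty": 0,"tz": 0,"yaw": 0,"claw": 3.1},{"tx": 0,"ty": 0,"tz": 0,"yaw": 0,"claw": 3.1}]}}

```text
time_s: 9.25
position: [0.5671, -0.3463, 0.0658]
tool_rot: [[-0.256, 0.967, -0.004], [0.967, 0.256, -0.002], [-0.001, -0.004, -1.0]]
ft_force: [-14.9, -2.1, 10.6]
grip_width: 0.031
gripper_force: 14.3
```

{"fn": "servo_tool", "kwargs": {"steps": [{"tx": -0.2,"ty": -0.05,"tz": 0,"yaw": 0,"claw": 3.1},{"tx": 0,"ty": 0,"tz": 0,"yaw": 0,"claw": 3.1},{"tx": 0.077,"ty": -0.29,"tz": 0,"yaw": 0,"claw": 3.1},{"tx": 0.077,"ty": -0.29,"tz": 0,"yaw": 0,"claw": 3.1},{"tx": 0,"ty": 0,"tz": 0,"yaw": 0,"claw": 3.1}]}}

```text
time_s: 9.75
position: [0.5685, -0.3524, 0.0658]
tool_rot: [[-0.256, 0.967, 0.0], [0.967, 0.256, -0.002], [-0.002, -0.0, -1.0]]
ft_force: [-4.0, -1.5, 6.8]
grip_width: 0.0311
gripper_force: 9.1
```

{"fn": "servo_tool", "kwargs": {"steps": [{"tx": 0.077,"ty": -0.29,"tz": 0,"yaw": 0,"claw": 3.1},{"tx": 0.077,"ty": -0.29,"tz": 0,"yaw": 0,"claw": 3.1},{"tx": 0.077,"ty": -0.29,"tz": 0,"yaw": 0,"claw": 3.1},{"tx": 0.077,"ty": -0.29,"tz": 0,"yaw": 0,"claw": 3.1},{"tx": 0,"ty": 0,"tz": 0,"yaw": 0,"claw": 3.1}]}}

```text
time_s: 10.25
position: [0.5716, -0.3641, 0.0658]
tool_rot: [[-0.256, 0.967, 0.001], [0.967, 0.256, -0.002], [-0.002, -0.0, -1.0]]
ft_force: [-4.8, -2.7, 7.5]
grip_width: 0.0312
gripper_force: 9.0
```

{"fn": "servo_tool", "kwargs": {"steps": [{"tx": 0.077,"ty": -0.29,"tz": 0,"yaw": 0,"claw": 3.1},{"tx": 0,"ty": 0,"tz": 0,"yaw": 0,"claw": 3.1},{"tx": 0,"ty": 0,"tz": 0,"yaw": 0,"claw": 5},{"tx": 0,"ty": 0,"tz": 0,"yaw": 0,"claw": 7.5},{"tx": 0,"ty": 0,"tz": 0,"yaw": 0,"claw": 7.5},{"tx": 0,"ty": 0,"tz": 0,"yaw": 0,"claw": 7.5},{"tx": 0,"ty": 0,"tz": 2,"yaw": 0,"claw": 7.5},{"tx": 0,"ty": 0,"tz": 4,"yaw": 0,"claw": 7.5},{"tx": 0,"ty": 0,"tz": 4,"yaw": 0,"claw": 7.5},{"tx": 0,"ty": 0,"tz": 1.7,"yaw": 0,"claw": 2.6},{"tx": -3.5,"ty": 3,"tz": 0,"yaw": 8.2,"claw": 2.6},{"tx": -3.5,"ty": 3,"tz": 0,"yaw": 8.2,"claw": 2.6},{"tx": -3.5,"ty": 3,"tz": 0,"yaw": 8.2,"claw": 2.6},{"tx": -3.5,"ty": 3,"tz": 0,"yaw": 8.2,"claw": 2.6},{"tx": -1,"ty": 3,"tz": 0,"yaw": 8.2,"claw": 2.6},{"tx": 0,"ty": 0,"tz": 0,"yaw": 8.2,"claw": 2.6},{"tx": 0,"ty": 0,"tz": 0,"yaw": 8.2,"claw": 2.6},{"tx": 0,"ty": 0,"tz": 0,"yaw": 8.2,"claw": 2.6},{"tx": 0,"ty": 0,"tz": 0,"yaw": 8.2,"claw": 2.6},{"tx": 0,"ty": 0,"tz": 0,"yaw": 8.2,"claw": 2.6}]}}

```text
time_s: 12.25
position: [0.4225, -0.2157, 0.1814]
tool_rot: [[-0.992, -0.125, -0.0], [-0.125, 0.992, -0.0], [0.0, 0.0, -1.0]]
ft_force: [0.1, -0.8, -0.8]
grip_width: 0.0261
gripper_force: 0.0
```

{"fn": "servo_tool", "kwargs": {"steps": [{"tx": 0,"ty": 0,"tz": 0,"yaw": 8,"claw": 2.6},{"tx": 0,"ty": 0,"tz": 0,"yaw": 0,"claw": 2.6}]}}

```text
time_s: 12.45
position: [0.4225, -0.2158, 0.1814]
tool_rot: [[-0.966, -0.258, -0.0], [-0.258, 0.966, -0.0], [0.0, 0.0, -1.0]]
ft_force: [0.2, 0.1, 0.0]
grip_width: 0.0261
gripper_force: 0.0
```

Run:
```python
from h import *
im,d=snap('top','top2'); L=loc(cloud('top',d))
m=(abs(L[...,1])<35)&(L[...,2]>57)&(L[...,2]<72)&(L[...,0]<-115)&(L[...,0]>-190); q=np.median(L[m],0); print('bar',q,m.sum())
cv2.imwrite('pics/c3.png',cv2.resize(im[130:290,220:420,::-1],None,fx=3.5,fy=3.5,interpolation=cv2.INTER_CUBIC))
p=env.observe()['position'];print(p,(w(q[0],0)-p[:2])*100)
```

```text
bar [-140.74381421   -0.43296304   65.9672644 ] 176
[ 0.42249681 -0.21578677  0.18134658] [12.15031851 -3.49132325]
```

View pics/c3.png

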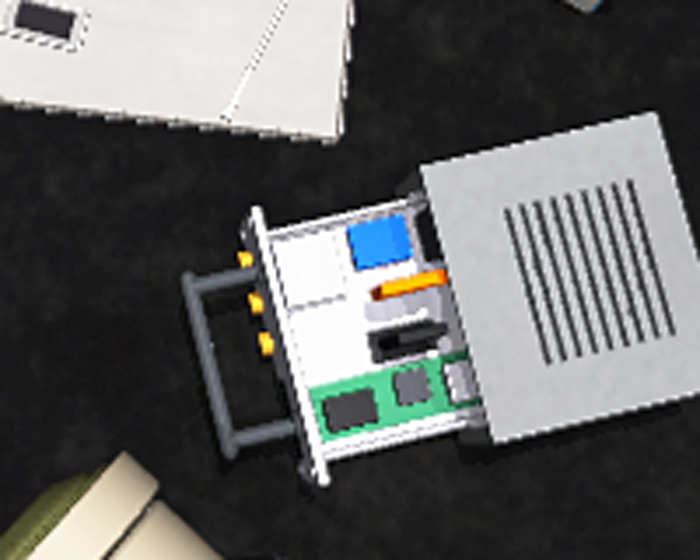

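The chassis is 17 mm in from locked and free. The bar in the crop is at about (210,365). I'll grip the bar and push.

{"fn": "servo_tool", "kwargs": {"steps": [{"tx": 4.05,"ty": -1.14,"tz": 0,"yaw": 0,"claw": 2.6},{"tx": 4.05,"ty": -1.14,"tz": 0,"yaw": 0,"claw": 2.6},{"tx": 4.05,"ty": -1.14,"tz": 0,"yaw": 0,"claw": 2.6},{"tx": 0,"ty": 0,"tz": 0,"yaw": 0,"claw": 2.6},{"tx": 0,"ty": 0,"tz": -3,"yaw": 0,"claw": 2.6},{"tx": 0,"ty": 0,"tz": -4,"yaw": 0,"claw": 2.6},{"tx": 0,"ty": 0,"tz": -3,"yaw": 0,"claw": 2.6},{"tx": 0,"ty": 0,"tz": -1.9,"yaw": 0,"claw": 2.6},{"tx": 0,"ty": 0,"tz": 0,"yaw": 0,"claw": 2.6},{"tx": 0,"ty": 0,"tz": 0,"yaw": 0,"claw": 0.6},{"tx": 0,"ty": 0,"tz": 0,"yaw": 0,"claw": 0.6},{"tx": 0,"ty": 0,"tz": 0,"yaw": 0,"claw": 0.6},{"tx": 0,"ty": 0,"tz": 0,"yaw": 0,"claw": 0.6}], "newtons": 30}}

```text
time_s: 13.8
position: [0.5441, -0.2502, 0.0632]
tool_rot: [[-0.967, -0.256, 0.001], [-0.256, 0.967, -0.001], [-0.001, -0.001, -1.0]]
ft_force: [-2.3, -0.3, 2.9]
grip_width: 0.0088
gripper_force: 29.7
```

{"fn": "servo_tool", "kwargs": {"steps": [{"tx": 0.128,"ty": -0.483,"tz": 0,"yaw": 0,"claw": 0.6},{"tx": 0.256,"ty": -0.967,"tz": 0,"yaw": 0,"claw": 0.6},{"tx": 0.256,"ty": -0.967,"tz": 0,"yaw": 0,"claw": 0.6},{"tx": 0.256,"ty": -0.967,"tz": 0,"yaw": 0,"claw": 0.6},{"tx": 0.256,"ty": -0.967,"tz": 0,"yaw": 0,"claw": 0.6},{"tx": 0.256,"ty": -0.967,"tz": 0,"yaw": 0,"claw": 0.6},{"tx": 0.256,"ty": -0.967,"tz": 0,"yaw": 0,"claw": 0.6},{"tx": 0.256,"ty": -0.967,"tz": 0,"yaw": 0,"claw": 0.6},{"tx": 0.256,"ty": -0.967,"tz": 0,"yaw": 0,"claw": 0.6},{"tx": 0.128,"ty": -0.483,"tz": 0,"yaw": 0,"claw": 0.6},{"tx": 0,"ty": 0,"tz": 0,"yaw": 0,"claw": 0.6}]}}

```text
time_s: 14.9
position: [0.5674, -0.3378, 0.0632]
tool_rot: [[-0.967, -0.256, 0.001], [-0.256, 0.967, -0.001], [-0.001, -0.001, -1.0]]
ft_force: [-1.3, -0.4, 4.4]
grip_width: 0.0084
gripper_force: 30.0
```

{"fn": "servo_tool", "kwargs": {"steps": [{"tx": 0.051,"ty": -0.193,"tz": 0,"yaw": 0,"claw": 0.6},{"tx": 0.051,"ty": -0.193,"tz": 0,"yaw": 0,"claw": 0.6},{"tx": 0.051,"ty": -0.193,"tz": 0,"yaw": 0,"claw": 0.6},{"tx": 0.051,"ty": -0.193,"tz": 0,"yaw": 0,"claw": 0.6},{"tx": 0.051,"ty": -0.193,"tz": 0,"yaw": 0,"claw": 0.6},{"tx": 0.051,"ty": -0.193,"tz": 0,"yaw": 0,"claw": 0.6},{"tx": 0,"ty": 0,"tz": 0,"yaw": 0,"claw": 0.6},{"tx": 0,"ty": 0,"tz": 0,"yaw": 0,"claw": 0.6}]}}

```text
time_s: 15.7
position: [0.5681, -0.3403, 0.063]
tool_rot: [[-0.966, -0.259, -0.009], [-0.259, 0.966, 0.016], [0.004, 0.018, -1.0]]
ft_force: [-15.7, 36.6, 23.8]
grip_width: 0.009
gripper_force: 33.0
```

{"fn": "servo_tool", "kwargs": {"steps": [{"tx": -0.1,"ty": 0.38,"tz": 0,"yaw": 0,"claw": 0.6},{"tx": -0.05,"ty": 0.19,"tz": 0,"yaw": 0,"claw": 0.6},{"tx": 0,"ty": 0,"tz": 0,"yaw": 0,"claw": 0.6},{"tx": 0,"ty": 0,"tz": 0,"yaw": 0,"claw": 2.6},{"tx": 0,"ty": 0,"tz": 0,"yaw": 0,"claw": 2.6},{"tx": 0,"ty": 0,"tz": 0,"yaw": 0,"claw": 2.6},{"tx": 0,"ty": 0,"tz": 2,"yaw": 0,"claw": 2.6},{"tx": 0,"ty": 0,"tz": 4,"yaw": 0,"claw": 2.6},{"tx": 0,"ty": 0,"tz": 4,"yaw": 0,"claw": 2.6},{"tx": 0,"ty": 0,"tz": 3,"yaw": 0,"claw": 2.6},{"tx": -4,"ty": 2,"tz": 0,"yaw": 0,"claw": 2.6},{"tx": -4,"ty": 2,"tz": 0,"yaw": 0,"claw": 2.6},{"tx": -4,"ty": 2,"tz": 0,"yaw": 0,"claw": 2.6},{"tx": -3,"ty": 2,"tz": 0,"yaw": 0,"claw": 2.6},{"tx": 0,"ty": 0,"tz": 0,"yaw": 0,"claw": 2.6}]}}

```text
time_s: 17.2
position: [0.4158, -0.2608, 0.1926]
tool_rot: [[-0.967, -0.256, -0.002], [-0.256, 0.967, 0.001], [0.001, 0.002, -1.0]]
ft_force: [-0.6, -0.4, -0.1]
grip_width: 0.0264
gripper_force: 0.0
```

Run:
```python
from h import *
im,d=snap('top','top3'); L=loc(cloud('top',d))
m=(abs(L[...,1])<35)&(L[...,2]>57)&(L[...,2]<72)&(L[...,0]<-30)&(L[...,0]>-110); print('bar',np.median(L[m],0),m.sum())
P=cloud('top',d);v,u=np.mgrid[:384,:512];mb=(u>145)&(u<200)&(v>165)&(v<215)&(P[...,2]>.12); print('cap',P[mb].mean(0),mb.sum())
cv2.imwrite('pics/c4.png',cv2.resize(im[130:290,140:440,::-1],None,fx=2.6,fy=2.6,interpolation=cv2.INTER_CUBIC))
o=env.observe();print(o['position'],o['time_s'])
```

```text
bar [-48.76541815  -0.51467658  66.16853545] 175
cap [ 0.61847058 -0.04074658  0.16565552] 420
[ 0.41769391 -0.26244193  0.19289606] 17.25
```

View pics/c4.png

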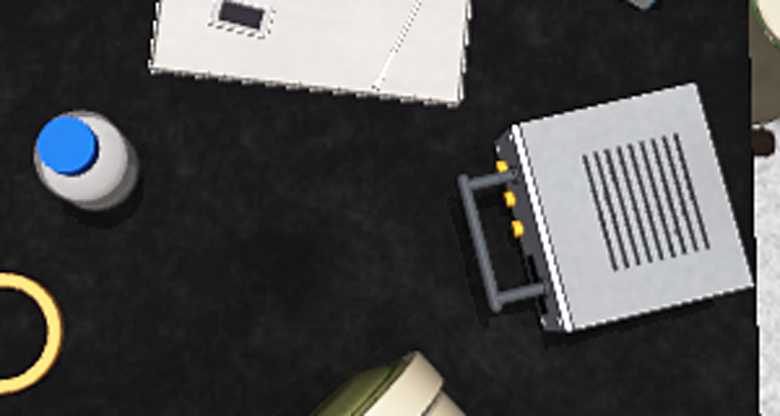

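The panel is flush on the housing (bar at −48 mm, the home position), the bottle is standing at (85,160) in the crop as before, and the arm is clear.

```bash
python3 -c "
from rig import env
print(env.close_job())"
```

```text
the job is handed in; nothing more can be done
None
```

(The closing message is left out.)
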